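Roll a tube blank up to its stop and chock it

ROBOT

A 6-joint arm with a two-finger parallel gripper is mounted at the origin on the work surface. World frame = base frame: x ahead of the robot, y to its left, z up, the work surface at z = 0. Lengths are in m, angles in degrees, forces in N, time in s.
With the tool pointing down it reaches from about 0.3 to 0.85 m from the base axis. Payload 5.4 kg.
Tool frame: the origin (TCP) lies where the fingers leave the gripper's body, on its centre line; the fingertips stand 73 mm ahead of it and the grasp point (between the pads) lies 54 mm ahead of it (nose_length is the distance from the TCP to the fingertips, in m); z points along the fingers, y is the direction in which the jaws open and shut (so a half turn about z gives the same grasp; the last joint's range is limited). The gripper opens to 85 mm and grips with 20 to 120 N. Pads are 22 mm wide; open, the fingers measure 114 mm over their backs; the gripper's body (76 mm by 85 mm) begins 54 mm behind the grasp point. The pads swing forward as they close: fully open they stand 13 mm farther back than shut.
Start: joints at [58.207, 9.076, 91.501, -0, 79.423, -12.038], TCP at [0.194, 0.541, 0.304] pointing down, gripper open.
Joint ranges: [-166.64, 166.64], [-54.1, 131.32], [10.49, 154.53], [-73.88, 253.88], [9.74, 151.15], [-171.62, 171.62]. Speed limits (degrees/s): [147.25, 147.25, 180, 180, 180, 180].

INTERFACE

Orientations are given as a 3x3 rotation matrix whose columns are the frame's x, y, z axes.
In Python, from cell import * gives the robot as it stands. The module is installed in compiled form; this text tells all that it offers.
- The arm moves only by the tool drive_tool, never from a script. Its argument "targets" is a list of rows, each a list of 5 numbers: the closure, from 0 (fully open) to 1 (shut), then the shift along the tool's x, y, z in cm, then the turn about the tool's z in degrees. In form: [[claw, dx, dy, dz, twist], ...]. A call has 1 to 20 rows; each row shifts and turns the pose as measured when the row begins, along the tool's axes as they then stand; what a row does not reach is not made up. A row lasts 1/12 s, in which the tool goes at most 41.7 mm and 7.16 degrees, less where a joint would pass 70% of its speed; a pose out of reach is approached as far as the arm can. A call is refused whole if a number of a shift passes 4.17 or a number of a turn 7.16, either way. A call with a gripper value outside its range is refused whole. The fingers move at their own pace and stop on an object; "force" is the grip in N (left out, the last holds). Time passes only in rows, so rows that do not move let the fingers close. It gives the time, the measured TCP pose, the force and the opening at its end, in the units of the state.
- observe(): the state, without advancing time (a new reading comes with each control period).
- grab_frame(name): name is "scene" or "side" or "wrist"; returns the picture (400x640x3 uint8, blue, green, red); there is no depth.
- calibration(name): a dict with "intrinsics" (3x3 intrinsics, pixels), "T" (4x4, takes a point from camera to world coordinates); the wrist camera has in their place "tool_from_camera" (4x4, takes a point from camera to tool coordinates, whose origin is the TCP and whose axes are the flange's). Camera axes: x right, y up, looking along -z (the intrinsics and any distortion apply to the point x, -y, -z); pixel columns grow to the right and rows downward; lengths in m; the calibration is good to about 2 mm. A picture is of the moment at which its call begins: read the wrist's pose just before it. calibration takes no time and is no camera call.
- finish_job(): hands the job in, once; it reports no verdict.
The state is a dict: "time_s": time; "joint_pos": joint angles; "qd": joint speeds; "tau": joint torques, N m; "tcp_pos": TCP position; "eef_rot": TCP orientation; "ft_force": force on the tool from outside, world axes, zero at the start; "wrist_torque": the same for the moment, N m; "grip_width": opening from 0.0 (shut) to 1.0 (fully open).
Only numpy, scipy, OpenCV 4.12 (cv2) and the standard library are available. Lean on these libraries where they do the work, as an engineer would, in place of code of your own. Each camera call takes 0.05 s, during which the arm holds its last target.

TASK

With the fingertips on top of the aluminium tube, roll it across the counter to the robot's right, towards the drill press, and stop it snug against the aluminium block on that side, without shoving that block along. Then push the other aluminium block up behind the tube until it too is snug and square against it, so that the tube lies chocked between the two. Roll and push only: pick nothing up, do not push the tube from beside, leave everything else where it stands, and let go at the end.

Things in the scene. Friction and masses are not known exactly. Their poses are not given: they have to be found in the camera images.
- tube: thick-walled aluminium tube (hollow bar blank), 60 mm outside diameter, 140 mm long, about 0.8 kg, lying on the counter and free to roll; rolling drag soon stops it and it stays where it is left. Origin on its axis half-way along, 30 mm above the counter; its x axis runs along the tube and its z axis points to the blue layout line drawn along its outside, which is on top at the start and turns as it rolls
- stop_block: bare aluminium block, 100 mm long (its x), 45 mm wide (its y), 35 mm high, about 0.42 kg, loose: the one nearest to the drill press, which stands at the -y end of the counter (the robot's right; a large grey machine, at the edge of or outside some camera views). Origin at the centre of its underside; its long face on its +y side looks at the tube, which starts roughly parallel to it with 70 to 120 mm of clear counter between them
- chock_block: a second aluminium block of the same size (100 x 45 x 35 mm, same axes, origin at the centre of its underside), loose, lying on the far side of the tube from the press; its long face on its -y side looks at the tube, turned out of parallel by up to 10 degrees and up to 40 mm off the middle of the tube, lengthwise
- chuck_adapter: bystander: steel keyless chuck with arbor, standing, 43 mm diameter, 111 mm tall; origin at the centre of its underside
- stop_collar: bystander: yellow depth-stop collar, 44 mm diameter, 18 mm high; origin at the centre of its underside
- laser_cap: bystander: grey plastic laser-guide cap, 62 x 46 x 34 mm; origin at the centre of its underside
- try_square: bystander: steel try square lying flat, about 140 x 85 x 14 mm; origin at its underside near the middle
- paste_tin: bystander: green tin with a steel lid, 75 mm diameter, 32 mm high; origin at the centre of its underside
- centre_punch: bystander: steel centre punch lying flat, 110 mm long (its x), 10 mm thick; origin at its underside, half-way along
Not all that is in view belongs to the job. What is shaped like the tube but green or red is not meant.

How it is judged (in metres and radians):
On the way, in this order (a step that is already met when the one before it is completed fails the run):
1. tube rolled (over 92 degrees) up to the stop block and still: within 8 mm of it, along it within 7 degrees, stop block moved under 12 mm, other block still 30 mm clear of the tube (y of tube in the frame of stop_block below 0.0605 m and angle between tube's own z axis and vertical above 1.6 rad and angle between the x axis of tube and the x axis of stop_block, either way round below 0.12 rad and linear speed of tube below 0.01 m/s and distance of stop_block from where it was at the start of the episode below 0.012 m and y of tube in the frame of chock_block below -0.0825 m), for 0.2 s.
2. the other block has been pushed up behind the tube (within 5 mm) (y of tube in the frame of chock_block above -0.0575 m), for 0.1 s.
At the end, for the whole second after the job is handed in: Tube at rest on the counter, rolled over 92 degrees, at most 5 mm clear of each block and parallel to both within 7 degrees; its middle within 50 mm (stop block) and 60 mm (other) of theirs lengthwise; stop block within 18 mm of its start; all three at rest and none lifted (y of tube in the frame of stop_block between 0.05 and 0.0575 m and x of tube in the frame of stop_block between -0.05 and 0.05 m and y of tube in the frame of chock_block between -0.0575 and -0.05 m and x of tube in the frame of chock_block between -0.06 and 0.06 m and angle between the x axis of tube and the x axis of stop_block, either way round below 0.12 rad and angle between the x axis of tube and the x axis of chock_block, either way round below 0.12 rad and angle between tube's own z axis and vertical above 1.6 rad and distance of stop_block from where it was at the start of the episode below 0.018 m and height (world z) of tube below 0.033 m and height (world z) of each of stop_block, chock_block below 0.004 m and linear speed of each of tube, stop_block, chock_block below 0.01 m/s); the robot touches nothing.
It fails at once if the tube is lifted more than 8 mm or up-ended (height (world z) of tube above 0.038 m or angle between tube's own x axis and vertical below 1.3 rad or angle between tube's own x axis and vertical above 1.84 rad).
It fails at once if a block is lifted or tipped (height (world z) of any of stop_block, chock_block above 0.01 m or angle between any of stop_block, chock_block's own z axis and vertical above 0.3 rad).
It fails at once if the tube is pushed from beside, fingertips down at about its mid-height, and not from on top (contact force between the fingers and tube above 0.5 N and height (world z) of the grasp point below 0.055 m).
It fails at once if a bystander is moved more than 15 mm (distance of any of chuck_adapter, stop_collar, laser_cap, try_square, paste_tin, centre_punch from where it was at the start of the episode above 0.015 m).
It also fails if it takes over 72 s, if anything falls off the work surface, if the arm or the gripper's body presses on something with over 40 N, if the wrist force passes 120 N, or if a joint passes its speed limit or range.

## Working session

There is one attempt and no reset: what is moved stays moved. The work goes in short steps, Python scripts to look and compute and a tool call to move; the robot and the scene stay as the last step left them, time stands still between calls to the robot, and variables do not carry over. Pictures are saved under pics/ and viewed, and the job is handed in when it is done.

Besides the shell and the picture viewer there is one more tool, called after "Call:" as name(argument=value, ...), one argument or row to a line, values as JSON. drive_tool: Moves the arm, as the interface text tells. Its arguments: {"type":"object","properties":{"targets":{"type":"array","items":{"type":"array","items":{"type":"number"}}},"force":{"type":"number"}},"required":["targets"]}

```bash
mkdir -p pics
python3 - <<'E'
from cell import *
import cv2
s=observe();print(s)
for n in("scene","side","wrist"):
    cv2.imwrite(f"pics/{n}0.png",grab_frame(n)); print(n,calibration(n))
E
```

```text
{'time_s': 0.0, 'joint_pos': array([ 5.82037271e+01,  9.11504263e+00,  9.15734478e+01, -4.76576804e-04,
        7.94244792e+01, -1.20381137e+01]), 'qd': array([-0.0383865 , -0.0611622 ,  0.10437709,  0.08422346, -0.05244128,
       -0.05160753]), 'tau': array([-1.43177105e-03, -3.96019864e+01, -3.31422687e+01, -4.46422127e-04,
        8.74928723e-03,  9.62932859e-06]), 'tcp_pos': array([0.19414537, 0.54072349, 0.30288218]), 'eef_rot': array([[-9.41128196e-01,  3.38048302e-01, -1.03193539e-03],
       [ 3.38049637e-01,  9.41126782e-01, -1.68010137e-03],
       [ 4.03226618e-04, -1.93003615e-03, -9.99998056e-01]]), 'ft_force': array([-0.03844195,  0.21353588,  0.10910512]), 'wrist_torque': array([-0.02069479,  0.02872322,  0.01494389]), 'grip_width': 1.0023482293167953}
scene {'intrinsics': array([[366.13190729,   0.        , 321.13674145],
       [  0.        , 366.13190729, 195.27113319],
       [  0.        ,   0.        ,   1.        ]]), 'T': array([[ 0.19717423, -0.70111337,  0.68524621,  1.20111301],
       [ 0.98020073,  0.15391459, -0.12456654, -0.08004563],
       [-0.0181341
[... 369 characters left out ...]
0.55700971,  0.82070874,  0.8227964 ],
       [ 0.01142141,  0.8265515 ,  0.5627452 ,  0.61839304],
       [ 0.        ,  0.        ,  0.        ,  1.        ]])}
wrist {'intrinsics': array([[277.59085795,   0.        , 320.65674618],
       [  0.        , 277.59085795, 199.78975088],
       [  0.        ,   0.        ,   1.        ]]), 'tool_from_camera': array([[ 2.00574357e-04,  9.61565412e-01,  2.74575887e-01,
         6.88738032e-02],
       [ 9.99999980e-01, -2.00220891e-04, -2.93138240e-05,
         1.14694379e-03],
       [ 2.67886695e-05,  2.74575887e-01, -9.61565433e-01,
        -6.87675637e-02],
       [ 0.00000000e+00,  0.00000000e+00,  0.00000000e+00,
         1.00000000e+00]])}
```

View pics/scene0.png

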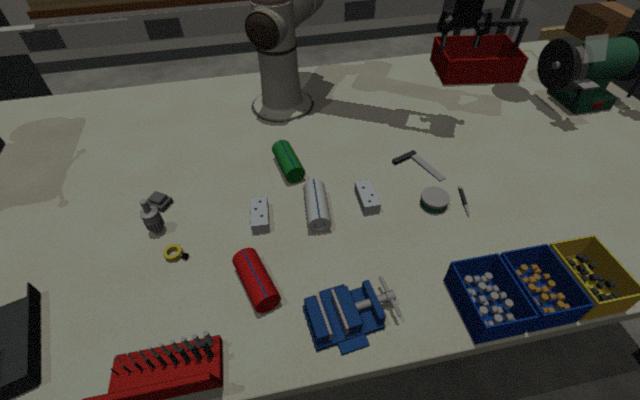

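View pics/side0.png

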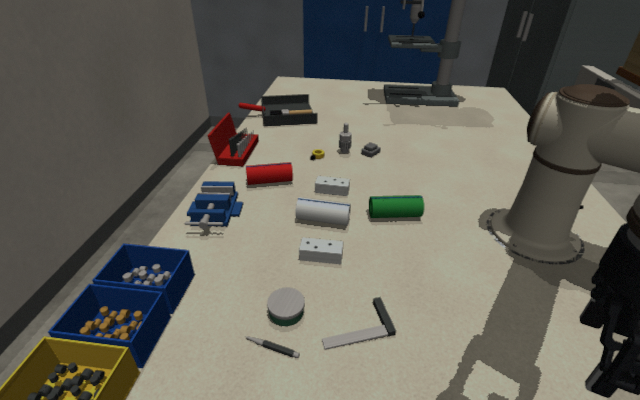

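View pics/wrist0.png

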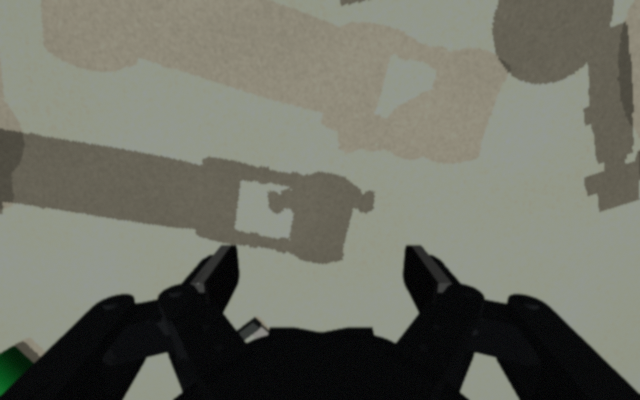

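View crops.

The scene camera faces the robot, so image right is +y.
- **Tube candidates in the scene view:** silver (317,205), green (288,161) and red (256,280). Only the silver one is bare aluminium with a blue line.
- **Stop block:** (260,215), on the drill press side.
- **Chock block:** (368,197).

I'll confirm this in an enlarged crop.

Run:
```python
import cv2
a=cv2.imread("pics/scene0.png")[130:270,220:410]
cv2.imwrite("pics/c1.png",cv2.resize(a,None,fx=4,fy=4,interpolation=cv2.INTER_CUBIC))
a=cv2.imread("pics/side0.png")[165:275,270:440]
cv2.imwrite("pics/c2.png",cv2.resize(a,None,fx=4,fy=4,interpolation=cv2.INTER_CUBIC))
```

```text
(no output)
```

View pics/c1.png

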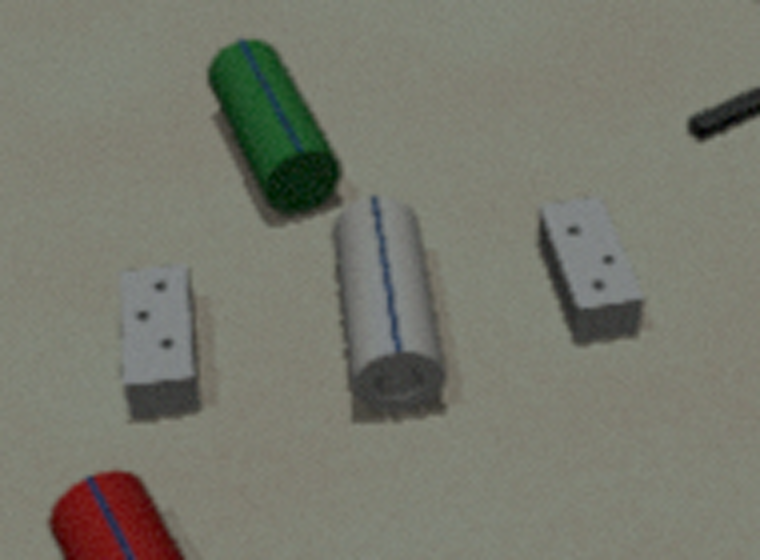

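View pics/c2.png

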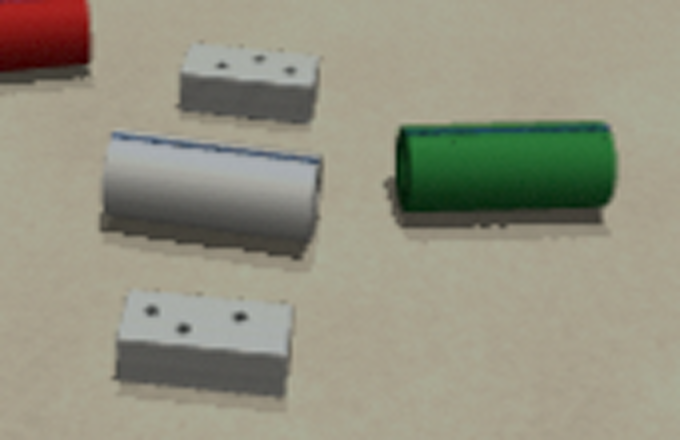

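Confirmed: the silver tube is in the middle with the blue line on top, with one block on each side. Next I'll cast rays through the picked corners, using z=0.035 for the block tops and z=0.06 for the line.

```bash
cat > h.py <<'E'
from cell import *
import cv2, numpy as np
def ray(name,px,z,T=None):
    c=calibration(name);K=np.array(c["intrinsics"]);T=np.array(c["T"]) if T is None else T
    out=[]
    for p in np.atleast_2d(np.array(px,float)):
        d=np.linalg.inv(K)@[p[0],p[1],1]; d=T[:3,:3]@(d*[1,-1,-1]); o=T[:3,3]
        out.append(o+d*(z-o[2])/d[2])
    return np.array(out)[:,:2]
def wristT(s):
    A=np.eye(4);A[:3,:3]=s["eef_rot"];A[:3,3]=s["tcp_pos"];return A@np.array(calibration("wrist")["tool_from_camera"])
E
python3 - <<'E'
from h import *
np.set_printoptions(precision=4,suppress=True)
def go(cam,off,d):
    for k,(pts,z) in d.items():
        P=ray(cam,(np.array(pts)-1.5)/4+off,z)
        if len(P)==4:
            print(cam,k,P.mean(0),"sides",[np.linalg.norm(P[i]-P[i-1]).round(4) for i in range(4)],"ang of long",[np.degrees(np.arctan2(*(P[a]-P[b])[::-1])).round(1) for a,b in ((3,0),(2,1),(1,0),(2,3))])
        else: print(cam,k,P.mean(0),np.linalg.norm(P[1]-P[0]),np.degrees(np.arctan2(*(P[1]-P[0])[::-1])), P.tolist())
go("scene",(220,130),dict(stop=([(122,270),(188,266),(196,378),(125,384)],.035),chock=([(540,206),(602,198),(642,298),(578,308)],.035),tube=([(375,197),(398,352)],.06)))
go("side",(270,165),dict(stop=([(193,44),(320,54),(314,84),(182,72)],.035),chock=([(129,290),(292,304),(286,355),(118,340)],.035),tube=([(112,134),(320,160)],.06)))
# green tube
go("scene",(220,130),dict(green=([(243,42),(299,150)],.06)))
E
```

```text
scene stop [ 0.5492 -0.1254] sides [np.float64(0.0996), np.float64(0.044), np.float64(0.0984), np.float64(0.044)] ang of long [np.float64(-2.6), np.float64(-2.5), np.float64(82.5), np.float64(84.1)]
scene chock [0.5464 0.1646] sides [np.float64(0.0976), np.float64(0.0441), np.float64(0.0965), np.float64(0.043)] ang of long [np.float64(-0.5), np.float64(-1.1), np.float64(88.1), np.float64(89.5)]
scene tube [0.5588 0.0235] 0.13856601653543876 -4.7311995103314874 [[0.48977856502320427, 0.029176942955141213], [0.6278724345879553, 0.017747851690608246]]
side stop [ 0.5459 -0.1312] sides [np.float64(0.0418), np.float64(0.0977), np.float64(0.0436), np.float64(0.0987)] ang of long [np.float64(86.2), np.float64(87.6), np.float64(179.6), np.float64(178.6)]
side chock [0.5443 0.1641] sides [np.float64(0.0451), np.float64(0.0989), np.float64(0.0451), np.float64(0.0978)] ang of long [np.float64(91.4), np.float64(89.9), np.float64(-179.4), np.float64(-179.5)]
side tube [0.5567 0.019 ] 0.1403025505815279 175.7935774035048 [[0.6266543479608566, 0.013824011220763377], [0.48672973579099876, 0.02411520205550488]]
scene green [ 0.3657 -0.0256] 0.13332135020243388 10.078331147466821 [[0.300085347401564, -0.037230769484945025], [0.4313494734442742, -0.013900282262353486]]
```

Measurements, with the two views agreeing to about 5 mm:

| Object | Centre (x, y) m | Long-axis angle |
|---|---|---|
| tube | (0.558, 0.021) | -4.5° |
| stop_block | (0.548, -0.128) | about -2° |
| chock_block | (0.545, 0.164) | about 0° |

The clear gap between tube and stop block is about 96 mm, so the tube should turn about 180°. Sizes come out near 100x44 mm for the blocks and 139 mm for the line, as expected. Next I'll move above the tube with the jaws opening along it.

Call:
drive_tool(
  targets=[
    [0.3,-3.0,-2.1,0.4,0],
    [0.3,-3.0,-2.1,0.4,0],
    [0.3,-3.0,-2.1,0.4,0],
    [0.3,-3.0,-2.1,0.4,0],
    [0.3,-3.0,-2.1,0.4,0],
    [0.3,-3.0,-2.1,0.4,0],
    [0.3,-3.0,-2.1,0.4,0],
    [0.3,-3.0,-2.1,0.4,0],
    [0.3,-3.0,-2.1,0.4,0],
    [0.3,-3.0,-2.1,0.4,0],
    [0.3,-3.0,-2.1,0.4,0],
    [0.3,-3.0,-2.1,0.4,0],
    [0.3,-3.0,-2.1,0.4,0],
    [0.3,-3.0,-2.1,0.4,0],
    [0.3,-3.0,-2.1,0.4,0],
    [0.3,-3.0,-2.1,0.4,0],
  ],
)

```text
time_s: 1.48
tcp_pos: [0.5418, 0.0461, 0.2322]
eef_rot: [[-0.945, 0.326, -0.004], [0.326, 0.945, 0.002], [0.004, 0.0, -1.0]]
ft_force: [0.7, 0.4, 0.5]
grip_width: 0.698
```

Call:
drive_tool(
  targets=[
    [0.3,0,0,0,6.8],
    [0.3,0,0,0,6.8],
    [0.3,0,0,0,6.8],
    [0.3,0,0,0,6.8],
    [0.3,0,0,0,6.8],
    [0.3,0,0,0,6.8],
    [0.3,0,0,0,6.8],
    [0.3,0,0,0,6.8],
    [0.3,0,0,0,6.8],
    [0.3,0,0,0,6.8],
    [0.3,0,0,0,6.8],
    [0.3,0,0,0,0],
    [0.3,0,0,0,0],
  ],
)

```text
time_s: 2.57
tcp_pos: [0.5431, 0.0368, 0.2259]
eef_rot: [[0.135, 0.991, -0.013], [0.991, -0.135, 0.001], [-0.001, -0.013, -1.0]]
ft_force: [-0.3, 0.3, 0.4]
grip_width: 0.698
```

```bash
cat >> h.py <<'E'
np.set_printoptions(precision=4,suppress=True)
def st():
    s=observe();R=s["eef_rot"];print("t",round(s["time_s"],2),"tcp",s["tcp_pos"],"yaw_y",round(float(np.degrees(np.arctan2(R[1,1],R[0,1]))),2),"z",R[:,2],"F",s["ft_force"],"M",s["wrist_torque"],"g",round(float(s["grip_width"]),3));return s
def local(s,d): return s["eef_rot"].T@np.array(d)*100
E
python3 - <<'E'
from h import *
s=st(); im=grab_frame("wrist"); cv2.imwrite("pics/w1.png",im)
print(local(s,np.array([.558,.021,.25])-s["tcp_pos"]))
E
```

```text
t 2.57 tcp [0.5431 0.0368 0.2259] yaw_y -7.73 z [-0.013   0.001  -0.9999] F [-0.288   0.303   0.4004] M [0.0283 0.008  0.0104] g 0.698
[-1.3673  1.6615 -2.435 ]
```

View pics/w1.png

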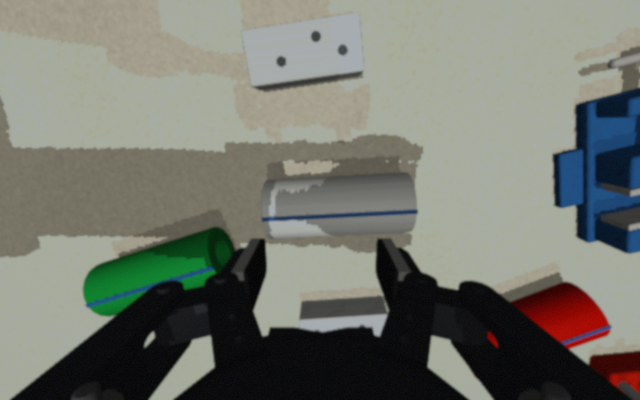

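The wrist view shows the silver tube between (262,218) and (417,212), the chock above it at (303,50) and the stop block below, partly hidden by the gripper. I'll cross-check the poses from here.

Run:
```python
from h import *
s=observe();T=wristT(s)
L=ray("wrist",[(262.5,218.5),(417,211.5)],.06,T);print("line",L,L.mean(0),np.linalg.norm(L[1]-L[0]),np.degrees(np.arctan2(*(L[1]-L[0])[::-1])))
C=ray("wrist",[(243,31),(358,13),(363,72),(252,87)],.035,T);print(C,C.mean(0),[np.linalg.norm(C[i]-C[i-1]) for i in range(4)],[np.degrees(np.arctan2(*(C[a]-C[b])[::-1])) for a,b in((1,0),(2,3))])
S=ray("wrist",[(299,319),(388,316)],.035,T);print("stop face edge",S)
```

```text
line [[0.4881 0.0299]
 [0.6255 0.0187]] [0.5568 0.0243] 0.13778257001312952 -4.695498181254776
[[0.4966 0.1864]
 [0.5924 0.1862]
 [0.5924 0.1416]
 [0.4953 0.1428]] [0.5442 0.1643] [np.float64(0.043603764372654265), np.float64(0.09577376797897454), np.float64(0.044536510999057616), np.float64(0.097044108730516)] [np.float64(-0.14993371584438592), np.float64(-0.7106427282570219)]
stop face edge [[ 0.4987 -0.1   ]
 [ 0.5967 -0.1082]]
```

Call:
drive_tool(
  targets=[
    [0.3,0,0,0,0],
    [0.3,0,0,0,0],
    [0.3,0,0,0,0],
  ],
)

```text
time_s: 2.87
tcp_pos: [0.5429, 0.0369, 0.2256]
eef_rot: [[0.129, 0.992, -0.014], [0.992, -0.129, 0.001], [-0.001, -0.014, -1.0]]
ft_force: [1.0, -0.3, 0.1]
grip_width: 0.695
```

Call:
drive_tool(
  targets=[
    [0.3,-0.15,0.75,2.0,-2.7],
    [0.3,-0.15,0.75,2.5,0],
    [0.3,0,0,2.5,0],
    [0.3,0,0,1.5,0],
    [0.3,0,0,0,0],
    [0.3,0,0,0,0],
  ],
)

```text
time_s: 3.37
tcp_pos: [0.5591, 0.0319, 0.1399]
eef_rot: [[0.074, 0.997, -0.007], [0.997, -0.074, 0.0], [-0.0, -0.007, -1.0]]
ft_force: [-0.1, 0.1, 0.4]
grip_width: 0.7
```

Run:
```python
from h import *
s=st(); im=grab_frame("side"); cv2.imwrite("pics/s2.png",cv2.resize(im[130:290,220:420],None,fx=4,fy=3.75))
```

```text
t 3.37 tcp [0.5591 0.0319 0.1399] yaw_y -4.25 z [-0.0074  0.0002 -1.    ] F [-0.098   0.0903  0.4328] M [-0.0381 -0.0206 -0.011 ] g 0.7
```

View pics/s2.png

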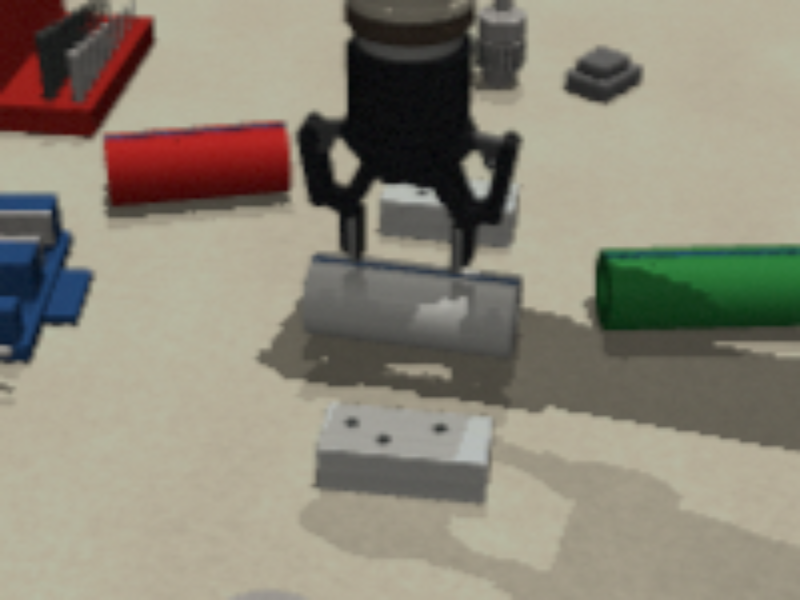

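The side view shows both fingertips just above the tube's line, spread along it. I'll descend slowly, watching the force.

Call:
drive_tool(
  targets=[
    [0.3,0,0,0.3,0],
    [0.3,0,0,0.3,0],
    [0.3,0,0,0,0],
  ],
)

```text
time_s: 3.67
tcp_pos: [0.5608, 0.0318, 0.137]
eef_rot: [[0.073, 0.997, -0.002], [0.997, -0.073, -0.001], [-0.001, -0.002, -1.0]]
ft_force: [-0.7, 0.2, 0.2]
grip_width: 0.701
```

Call:
drive_tool(
  targets=[
    [0.3,0,0,0.2,0],
    [0.3,0,0,0,0],
  ],
)

```text
time_s: 3.83
tcp_pos: [0.5616, 0.0317, 0.1363]
eef_rot: [[0.073, 0.997, 0.001], [0.997, -0.073, -0.001], [-0.001, 0.001, -1.0]]
ft_force: [0.6, -0.1, 0.2]
grip_width: 0.697
```

Call:
drive_tool(
  targets=[
    [0.3,0,0,0.2,0],
    [0.3,0,0,0,0],
  ],
)

```text
time_s: 4.0
tcp_pos: [0.562, 0.0317, 0.1349]
eef_rot: [[0.073, 0.997, 0.002], [0.997, -0.073, -0.001], [-0.001, 0.002, -1.0]]
ft_force: [-0.2, -0.0, 0.1]
grip_width: 0.706
```

Call:
drive_tool(
  targets=[
    [0.3,0,0,0.3,0],
    [0.3,0,0,0.2,0],
    [0.3,0,0,0,0],
  ],
)

```text
time_s: 4.25
tcp_pos: [0.5623, 0.0316, 0.1297]
eef_rot: [[0.073, 0.997, 0.003], [0.997, -0.073, -0.001], [-0.001, 0.003, -1.0]]
ft_force: [-0.1, -0.4, -0.7]
grip_width: 0.701
```

Call:
drive_tool(
  targets=[
    [0.3,0,0,0.2,0],
    [0.3,0,0,0,0],
  ],
)

```text
time_s: 4.42
tcp_pos: [0.5625, 0.0316, 0.1277]
eef_rot: [[0.073, 0.997, 0.003], [0.997, -0.073, -0.001], [-0.001, 0.003, -1.0]]
ft_force: [-0.6, -0.3, 0.3]
grip_width: 0.702
```

Call:
drive_tool(
  targets=[
    [0.3,0,0,0.2,0],
    [0.3,0,0,0,0],
  ],
)

```text
time_s: 4.58
tcp_pos: [0.563, 0.0316, 0.1278]
eef_rot: [[0.073, 0.997, 0.003], [0.997, -0.073, -0.002], [-0.001, 0.003, -1.0]]
ft_force: [0.4, 0.5, 0.2]
grip_width: 0.702
```

Call:
drive_tool(
  targets=[
    [0.3,0,0,0.2,0],
    [0.3,0,0,0,0],
  ],
)

```text
time_s: 4.75
tcp_pos: [0.5637, 0.0316, 0.1277]
eef_rot: [[0.073, 0.997, 0.004], [0.997, -0.073, -0.002], [-0.002, 0.004, -1.0]]
ft_force: [-0.1, 0.5, -0.2]
grip_width: 0.7
```

Call:
drive_tool(
  targets=[
    [0.3,0,0,0.2,0],
    [0.3,0,0,0,0],
  ],
)

```text
time_s: 4.92
tcp_pos: [0.5642, 0.0317, 0.1276]
eef_rot: [[0.072, 0.997, 0.004], [0.997, -0.072, -0.002], [-0.002, 0.004, -1.0]]
ft_force: [-0.5, 0.3, -0.3]
grip_width: 0.698
```

Call:
drive_tool(
  targets=[
    [0.3,0,0,0.4,0],
    [0.3,0,0,0.4,0],
  ],
)

```text
time_s: 5.08
tcp_pos: [0.5652, 0.032, 0.1267]
eef_rot: [[0.072, 0.997, 0.002], [0.997, -0.072, -0.002], [-0.002, 0.002, -1.0]]
ft_force: [-20.0, 3.1, 43.1]
grip_width: 0.702
```

Run:
```python
from h import *
s=st(); im=grab_frame("side"); cv2.imwrite("pics/s3.png",cv2.resize(im[170:240,270:370],None,fx=8,fy=8))
```

```text
t 5.08 tcp [0.5652 0.032  0.1267] yaw_y -4.12 z [ 0.0017 -0.0018 -1.    ] F [-20.0345   3.1493  43.0548] M [ 0.373   3.6632 -0.1248] g 0.702
```

View pics/s3.png

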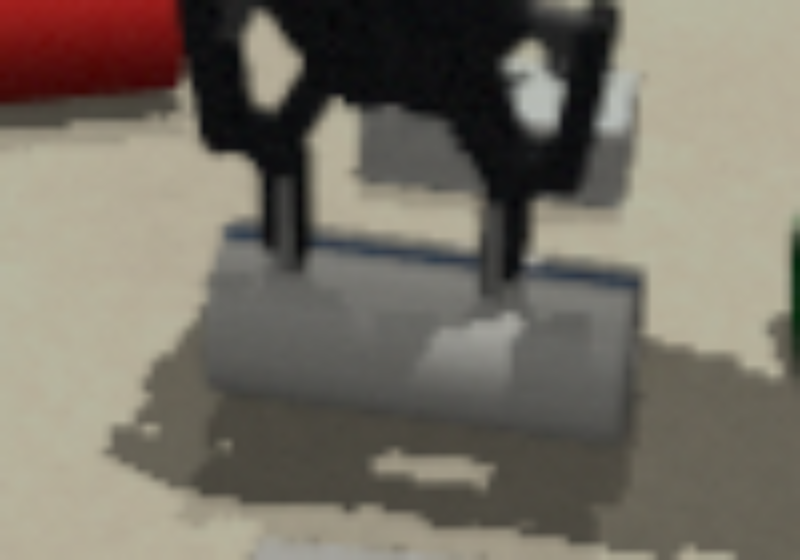

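Contact is made at TCP z≈0.1277 m with 43 N, which is harder than needed. First rolling stroke, lighter this time.

Call:
drive_tool(
  targets=[
    [0.3,0,0,0,0],
    [0.3,-0.6,0,0.2,0],
    [0.3,-0.6,0,0.2,0],
    [0.3,-0.6,0,0.2,0],
    [0.3,-0.6,0,0.2,0],
  ],
)

```text
time_s: 5.55
tcp_pos: [0.565, 0.0076, 0.1273]
eef_rot: [[0.069, 0.998, 0.002], [0.998, -0.069, -0.002], [-0.002, 0.002, -1.0]]
ft_force: [-8.8, 1.4, 21.4]
grip_width: 0.7
```

Run:
```python
from h import *
s=st(); im=grab_frame("side"); cv2.imwrite("pics/s4.png",cv2.resize(im[170:240,270:370],None,fx=8,fy=8))
```

```text
t 5.55 tcp [0.565  0.0076 0.1273] yaw_y -3.95 z [ 0.0015 -0.0022 -1.    ] F [-8.8448  1.4085 21.4106] M [ 0.2597  1.7945 -0.1194] g 0.7
```

View pics/s4.png

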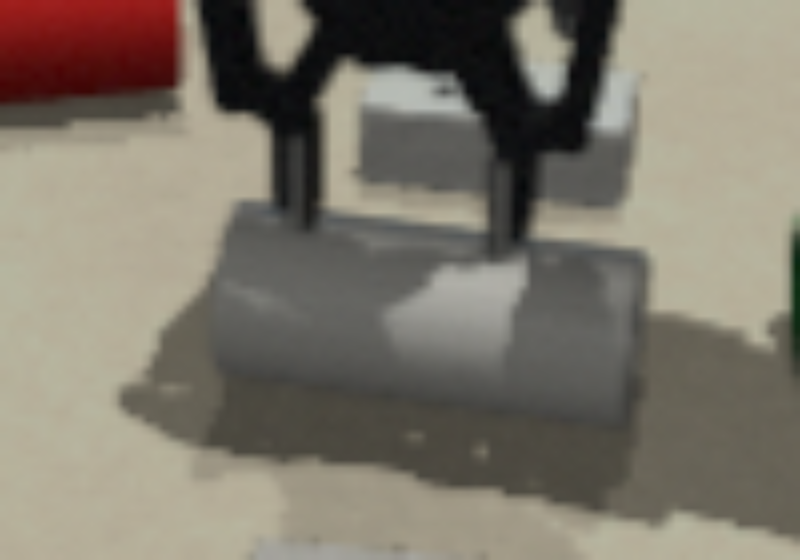

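The tube rolls: the finger moved 24 mm and the line has gone over the far side. Next I'll finish the stroke, lift, step back over and land again.

Call:
drive_tool(
  targets=[
    [0.3,-0.6,0,0.2,0],
    [0.3,-0.6,0,0.2,0],
    [0.3,-0.4,0,0.2,0],
    [0.3,0,0,0.1,0],
    [0.3,0,0,0,0],
    [0.3,0,0,-0.6,0],
    [0.3,1.0,0,-0.2,0],
    [0.3,1.0,0,0,0],
    [0.3,0,0,0,0],
  ],
)

```text
time_s: 6.35
tcp_pos: [0.5642, 0.0058, 0.1324]
eef_rot: [[0.073, 0.997, -0.005], [0.997, -0.073, -0.006], [-0.006, -0.004, -1.0]]
ft_force: [0.2, -0.5, -0.2]
grip_width: 0.699
```

Run:
```python
from h import *
s=st(); cv2.imwrite("pics/w5.png",grab_frame("wrist"));im=grab_frame("side"); cv2.imwrite("pics/s5.png",cv2.resize(im[160:260,270:370],None,fx=6,fy=6))
```

```text
t 6.35 tcp [0.5642 0.0058 0.1324] yaw_y -4.17 z [-0.0046 -0.0061 -1.    ] F [ 0.2221 -0.53   -0.2122] M [ 0.0132 -0.0415  0.0056] g 0.699
```

View pics/s5.png

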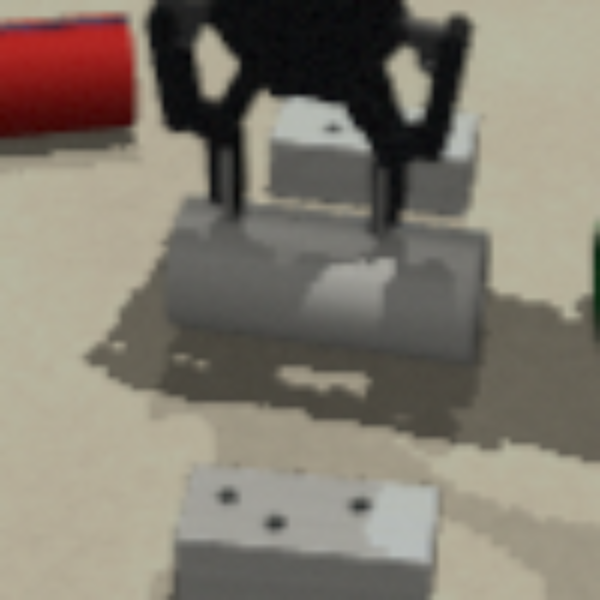

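View pics/w5.png

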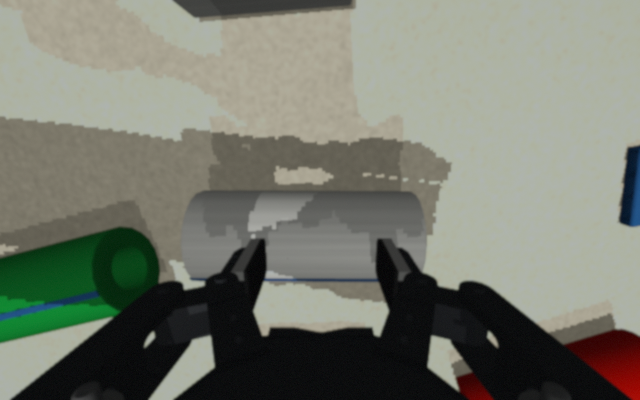

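```bash
cat >> h.py <<'E'
def tube_y(T,pa,pb,r=.03):
    # two silhouette pixels on one image column (tube along tool y): axis point from the bisector, and from z=.03 plane
    K=np.array(calibration("wrist")["intrinsics"]);d=[]
    for p in(pa,pb):
        v=T[:3,:3]@((np.linalg.inv(K)@[p[0],p[1],1])*[1,-1,-1]);d.append(v[1:]/np.linalg.norm(v[1:]))
    b=d[0]+d[1];b/=np.linalg.norm(b);h=np.arccos(d[0]@d[1])/2;o=T[1:3,3]
    return "bisector range",o+b*r/np.sin(h),"at z=.03",o+b*(.03-o[1])/b[1]
E
python3 - <<'E'
from h import *
s=st();T=wristT(s)
print(tube_y(T,(307,191.5),(307,281.5)))
# rear silhouette only at ends -> yaw
E
```

```text
t 6.45 tcp [0.5641 0.0049 0.1323] yaw_y -4.16 z [-0.005  -0.0068 -1.    ] F [0.0269 0.415  0.3973] M [-0.02    0.0518 -0.0578] g 0.699
('bisector range', array([-0.0002,  0.0258]), 'at z=.03', array([0.0017, 0.03  ]))
```

Call:
drive_tool(
  targets=[
    [0.3,0.6,-0.3,0,0],
    [0.3,0,-0.2,0.35,0],
    [0.3,0,0,0.2,0],
    [0.3,-0.6,0,0.2,0],
    [0.3,-0.6,0,0.2,0],
    [0.3,-0.6,0,0.2,0],
    [0.3,-0.6,0,0.2,0],
  ],
)

```text
time_s: 7.03
tcp_pos: [0.5582, -0.0112, 0.1274]
eef_rot: [[0.068, 0.998, -0.007], [0.998, -0.068, -0.007], [-0.008, -0.006, -1.0]]
ft_force: [-8.7, 0.9, 16.1]
grip_width: 0.699
```

Call:
drive_tool(
  targets=[
    [0.3,-0.6,0,0.2,0],
    [0.3,-0.6,0,0.2,0],
    [0.3,0,0,0.1,0],
    [0.3,0,0,0,0],
    [0.3,0,0,-0.6,0],
    [0.3,1.2,0,-0.2,0],
    [0.3,1.2,0,0,0],
    [0.3,0,0,0,0],
  ],
)

```text
time_s: 7.7
tcp_pos: [0.5584, 0.0004, 0.1358]
eef_rot: [[0.071, 0.997, -0.009], [0.997, -0.071, -0.008], [-0.009, -0.009, -1.0]]
ft_force: [0.5, -0.3, 0.0]
grip_width: 0.697
```

Run:
```python
from h import *
s=st(); cv2.imwrite("pics/w6.png",grab_frame("wrist"))
```

```text
t 7.7 tcp [0.5584 0.0004 0.1358] yaw_y -4.06 z [-0.0092 -0.0085 -0.9999] F [ 0.5317 -0.2645  0.0132] M [-0.0157 -0.0491 -0.0416] g 0.697
```

View pics/w6.png

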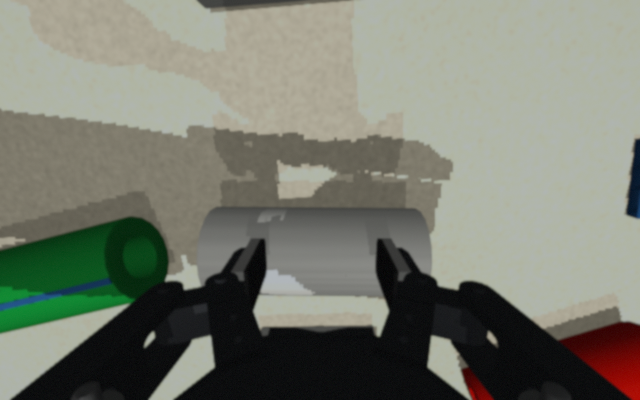

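Run:
```python
from h import *
s=observe();T=wristT(s)
print(tube_y(T,(315,208),(315,294.5)))
```

```text
('bisector range', array([-0.0194,  0.0239]), 'at z=.03', array([-0.0163,  0.03  ]))
```

The tube is at y≈-0.017, so about 57 mm remain. Third stroke.

Call:
drive_tool(
  targets=[
    [0.3,-0.8,0.1,0.4,0],
    [0.3,0,0.1,0.4,0],
    [0.3,0,0,0.2,0],
    [0.3,-0.6,0,0.2,0],
    [0.3,-0.6,0,0.2,0],
    [0.3,-0.6,0,0.2,0],
    [0.3,-0.6,0,0.2,0],
  ],
)

```text
time_s: 8.33
tcp_pos: [0.5591, -0.0336, 0.1276]
eef_rot: [[0.066, 0.998, -0.014], [0.998, -0.066, -0.01], [-0.011, -0.013, -1.0]]
ft_force: [-10.9, 1.0, 19.1]
grip_width: 0.696
```

Call:
drive_tool(
  targets=[
    [0.3,-0.6,0,0.2,0],
    [0.3,-0.6,0,0.2,0],
    [0.3,0,0,0.1,0],
    [0.3,0,0,0,0],
    [0.3,0,0,-0.6,0],
    [0.3,1.2,0,-0.2,0],
    [0.3,0.8,0,0,0],
    [0.3,0,0,0,0],
  ],
)

```text
time_s: 9.0
tcp_pos: [0.5593, -0.0293, 0.1351]
eef_rot: [[0.071, 0.997, -0.02], [0.997, -0.071, -0.012], [-0.013, -0.019, -1.0]]
ft_force: [0.2, -0.6, -0.6]
grip_width: 0.7
```

Run:
```python
from h import *
s=st(); cv2.imwrite("pics/w7.png",grab_frame("wrist"));cv2.imwrite("pics/sc7.png",cv2.resize(grab_frame("scene")[130:270,220:410],None,fx=4,fy=4))
```

```text
t 9.0 tcp [ 0.5593 -0.0293  0.1351] yaw_y -4.09 z [-0.0195 -0.0118 -0.9997] F [ 0.2316 -0.6498 -0.5528] M [ 0.0021  0.0664 -0.0372] g 0.7
```

View pics/w7.png

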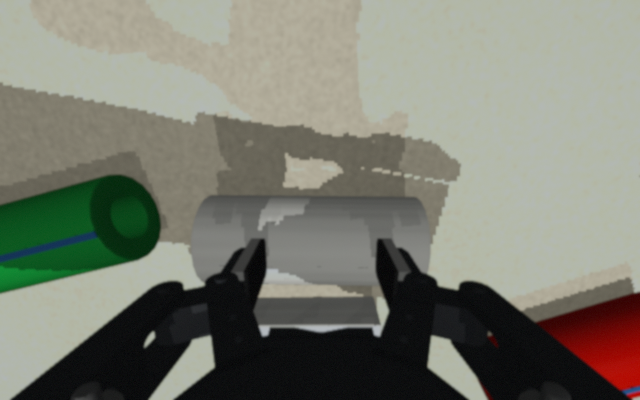

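View pics/sc7.png

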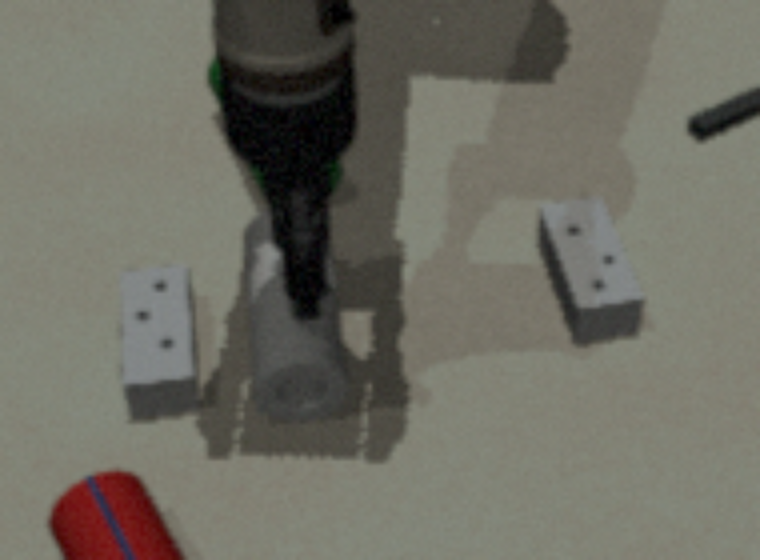

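Run:
```python
from h import *
s=observe();T=wristT(s)
print(tube_y(T,(312,196.5),(312,285)))
print("face bottom",ray("wrist",[(258,298),(377,296)],0,T).tolist(),"face top",ray("wrist",[(254,327),(380,324)],.035,T).tolist())
```

```text
('bisector range', array([-0.0401,  0.0263]), 'at z=.03', array([-0.0384,  0.03  ]))
face bottom [[0.4985269250327891, -0.10368932964598736], [0.60006624784976, -0.10744649839509078]] face top [[0.5039522264412298, -0.10330312088881675], [0.5961783782070814, -0.10560692463273742]]
```

The stop face is at y≈-0.105 and the tube is at -0.039, so 36 mm remain. Fourth stroke, with a slight turn to bring the tube parallel to the stop block.

Call:
drive_tool(
  targets=[
    [0.3,0,0,0.5,0],
    [0.3,0,0,0.3,0],
    [0.3,0,0,0.2,0],
    [0.3,-0.6,0,0.2,-0.4],
    [0.3,-0.6,0,0.2,-0.4],
    [0.3,-0.6,0,0.2,-0.4],
    [0.3,-0.6,0,0.2,-0.4],
  ],
)

```text
time_s: 9.68
tcp_pos: [0.5583, -0.0546, 0.1279]
eef_rot: [[0.037, 0.999, -0.024], [0.999, -0.038, -0.015], [-0.016, -0.024, -1.0]]
ft_force: [-9.6, 0.9, 18.6]
grip_width: 0.702
```

Call:
drive_tool(
  targets=[
    [0.3,-0.6,0,0.2,-0.4],
    [0.3,-0.6,0,0.2,0],
    [0.3,0,0,0.1,0],
    [0.3,0,0,0,0],
    [0.3,0,0,-0.6,0],
    [0.3,1.2,0,-0.2,0],
    [0.3,0.8,0,0,0],
    [0.3,0,0,0,0],
  ],
)

```text
time_s: 10.35
tcp_pos: [0.5576, -0.0486, 0.1355]
eef_rot: [[0.032, 0.999, -0.029], [0.999, -0.033, -0.017], [-0.017, -0.029, -0.999]]
ft_force: [-0.5, -0.1, -1.0]
grip_width: 0.7
```

Run:
```python
from h import *
s=st(); cv2.imwrite("pics/w8.png",grab_frame("wrist"));cv2.imwrite("pics/sc8.png",cv2.resize(grab_frame("scene")[130:270,220:410],None,fx=4,fy=4))
```

```text
t 10.35 tcp [ 0.5576 -0.0486  0.1355] yaw_y -1.87 z [-0.0295 -0.0165 -0.9994] F [-0.4721 -0.1088 -0.9761] M [ 0.0209 -0.0208 -0.0058] g 0.7
```

View pics/w8.png

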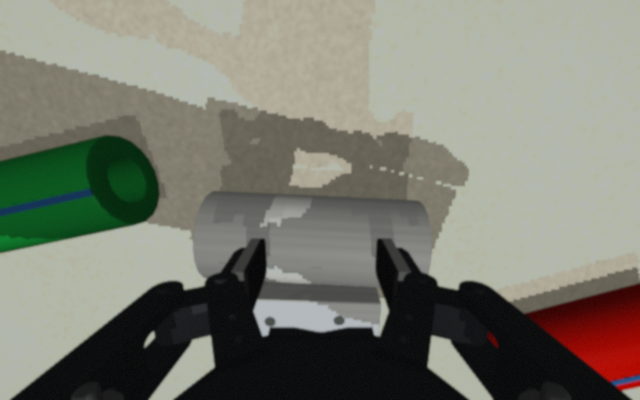

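View pics/sc8.png

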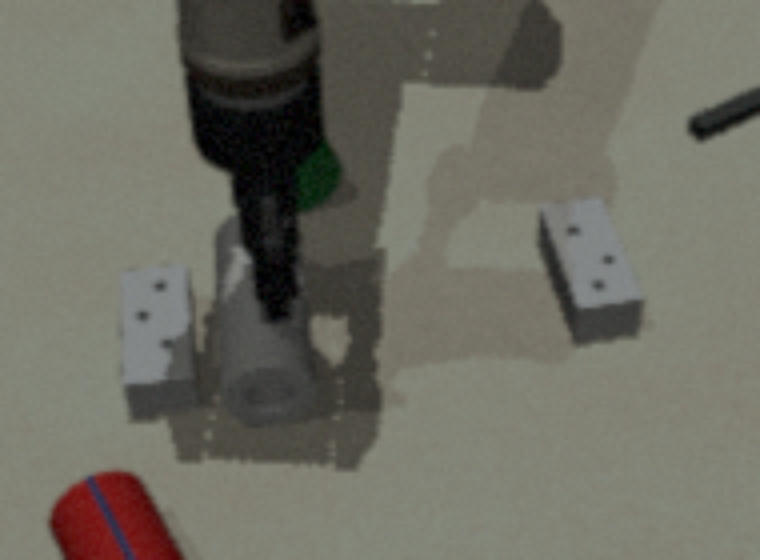

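Run:
```python
from h import *
s=observe();T=wristT(s)
print(tube_y(T,(315,197.5),(315,285.5)))
print("rear silhouette yaw approx (z~.04)",ray("wrist",[(225,193),(415,203)],.04,T).tolist())
print("face top",ray("wrist",[(257,301.5),(380,304)],.035,T).tolist())
```

```text
('bisector range', array([-0.0612,  0.0261]), 'at z=.03', array([-0.0593,  0.03  ]))
rear silhouette yaw approx (z~.04) [[0.4979500418580015, -0.02158424909253656], [0.6141754329172063, -0.03070708766896723]]
face top [[0.5083246156462925, -0.10413597296301519], [0.596128404843959, -0.10708041687990139]]
```

The tube is at y≈-0.060 with about 14 mm left. This is the last stroke, slower at the end.

Call:
drive_tool(
  targets=[
    [0.3,-0.3,-0.3,0.4,0],
    [0.3,0,-0.3,0.3,0],
    [0.3,0,0,0.2,0],
    [0.3,-0.5,0,0.2,0],
    [0.3,-0.5,0,0.2,0],
    [0.3,-0.5,0,0.2,0],
    [0.3,-0.4,0,0.2,0],
    [0.3,-0.3,0,0.15,0],
    [0.3,0,0,0.1,0],
  ],
)

```text
time_s: 11.2
tcp_pos: [0.55, -0.0785, 0.1284]
eef_rot: [[0.03, 0.999, -0.032], [0.999, -0.031, -0.022], [-0.023, -0.031, -0.999]]
ft_force: [-3.4, 0.8, 6.4]
grip_width: 0.701
```

Run:
```python
from h import *
s=st(); cv2.imwrite("pics/w9.png",grab_frame("wrist"));cv2.imwrite("pics/sc9.png",cv2.resize(grab_frame("scene")[130:270,220:410],None,fx=4,fy=4))
```

```text
t 11.2 tcp [ 0.55   -0.0785  0.1284] yaw_y -1.77 z [-0.032  -0.0222 -0.9992] F [-3.3604  0.8274  6.3658] M [0.0366 0.3402 0.0743] g 0.701
```

View pics/w9.png

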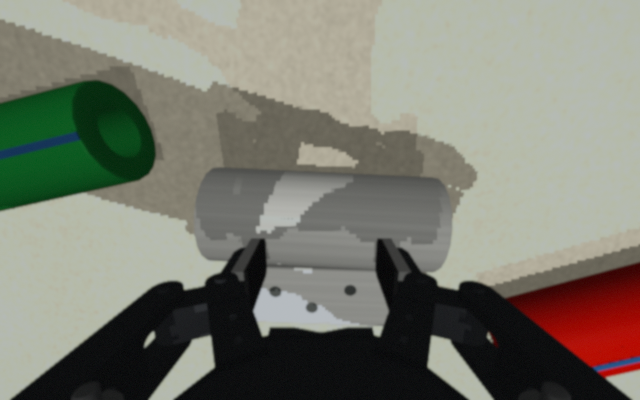

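View pics/sc9.png

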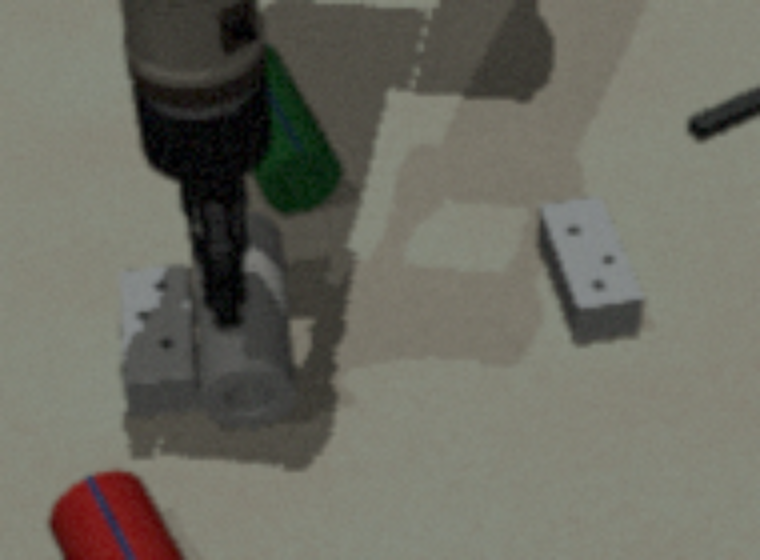

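The tube appears to be touching or almost touching the stop block. I'll lift off straight and look.

Call:
drive_tool(
  targets=[
    [0.3,0,0,-0.5,0],
    [0.3,0,0,-2.0,0],
    [0.3,0,0,-3.0,0],
    [0.3,1.0,0,-3.0,0],
    [0.3,2.0,0,-1.0,0],
    [0.3,2.0,0,0,0],
    [0.3,0,0,0,0],
    [0.3,0,0,0,0],
  ],
)

```text
time_s: 11.97
tcp_pos: [0.5524, -0.0267, 0.2247]
eef_rot: [[0.035, 0.999, -0.036], [0.999, -0.036, -0.02], [-0.021, -0.035, -0.999]]
ft_force: [0.2, -0.2, 0.2]
grip_width: 0.7
```

Run:
```python
from h import *
s=st(); cv2.imwrite("pics/w10.png",grab_frame("wrist"));cv2.imwrite("pics/sc10.png",cv2.resize(grab_frame("scene")[130:270,220:410],None,fx=4,fy=4))
cv2.imwrite("pics/si10.png",cv2.resize(grab_frame("side")[150:270,270:440],None,fx=4,fy=4))
```

```text
t 11.97 tcp [ 0.5524 -0.0267  0.2247] yaw_y -2.05 z [-0.0357 -0.0202 -0.9992] F [ 0.1876 -0.203   0.1684] M [-0.0023 -0.0148 -0.0353] g 0.7
```

View pics/w10.png

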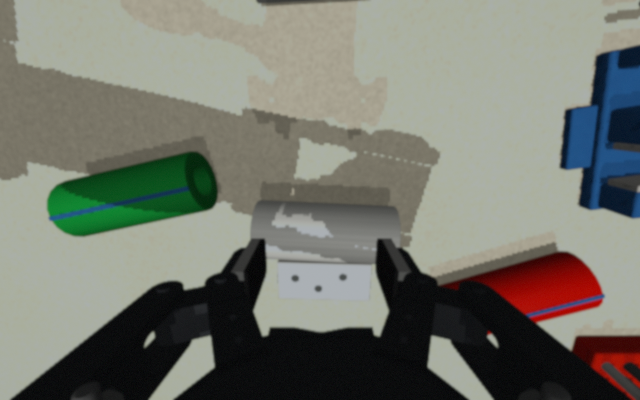

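View pics/sc10.png

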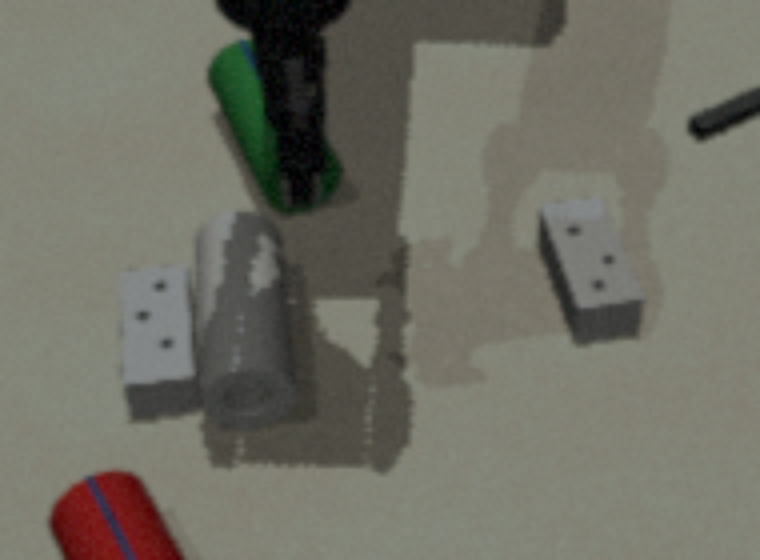

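View pics/si10.png

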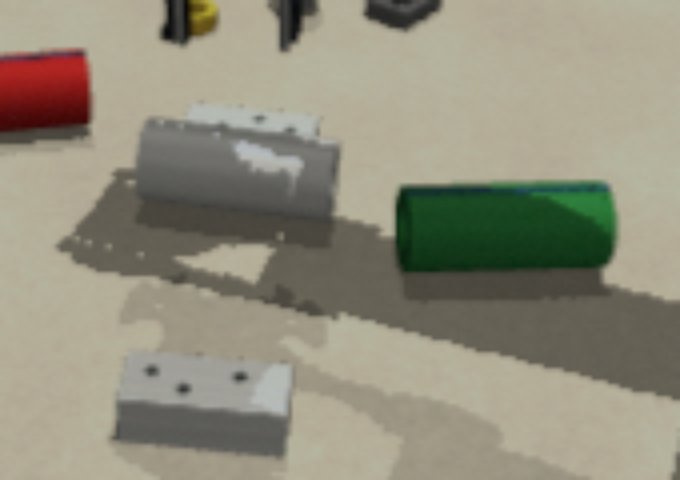

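Run:
```python
from h import *
s=observe();T=wristT(s)
a=cv2.imread("pics/w10.png")[180:320,230:420];cv2.imwrite("pics/w10c.png",cv2.resize(a,None,fx=4,fy=4,interpolation=cv2.INTER_CUBIC))
print(tube_y(T,(325,203.5),(325,263)))
```

```text
('bisector range', array([-0.0711,  0.0301]), 'at z=.03', array([-0.0712,  0.03  ]))
```

View pics/w10c.png

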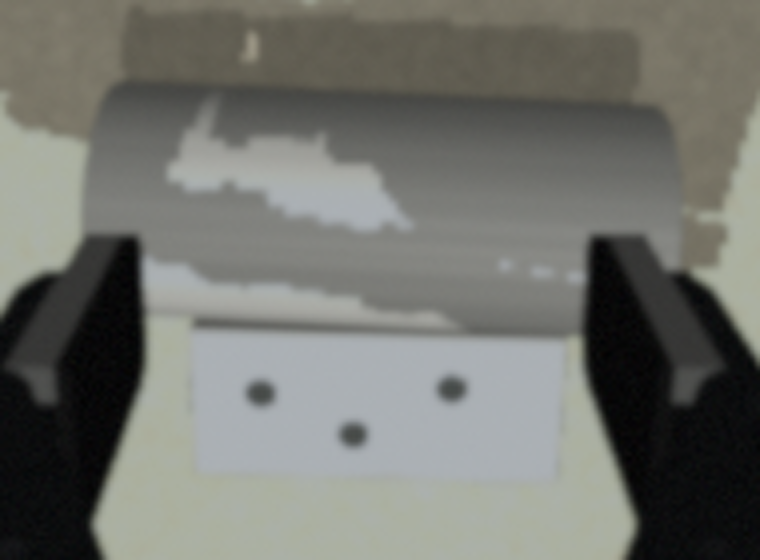

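Run:
```python
from h import *
s=observe();T=wristT(s);f=lambda P:(np.array(P,float)-1.5)/4+[230,180]
B=ray("wrist",f([(193,329),(566,338),(556,480),(198,472)]),.035,T)
print(B,B.mean(0),[np.linalg.norm(B[i]-B[i-1]) for i in range(4)],[np.degrees(np.arctan2(*(B[a]-B[b])[::-1])) for a,b in((1,0),(2,3))])
for x in (160,380,570):
    ra=84+(x-120)*(106-84)/(655-120); fb=313+(x-145)*(335-313)/435
    p=f([(x,ra),(x,fb)]);print(x,tube_y(T,*p), "x",ray("wrist",[p.mean(0)],.06,T)[0])
# tube ends
print(ray("wrist",f([(85,190),(680,215)]),.05,T))
```

```text
[[ 0.4986 -0.1008]
 [ 0.5954 -0.105 ]
 [ 0.5934 -0.1481]
 [ 0.4964 -0.1447]] [ 0.546  -0.1246] [np.float64(0.0438791769324911), np.float64(0.09686297615849206), np.float64(0.043169139120943875), np.float64(0.09712006166917472)] [np.float64(-2.430656515801656), np.float64(-2.0126960129990152)]
160 ('bisector range', array([-0.07  ,  0.0204]), 'at z=.03', array([-0.066,  0.03 ])) x [ 0.4996 -0.0536]
380 ('bisector range', array([-0.0738,  0.0211]), 'at z=.03', array([-0.0699,  0.03  ])) x [ 0.5495 -0.0571]
570 ('bisector range', array([-0.077 ,  0.0216]), 'at z=.03', array([-0.0732,  0.03  ])) x [ 0.5922 -0.0601]
[[ 0.4794 -0.055 ]
 [ 0.6191 -0.0642]]
```

Measured result of the roll: the tube axis is about 54 mm from the stop block centre (snug is 52.5 mm) and the yaw difference is about 2°. The block's corners sit where they were in the first scene picture. Now I'll check the free space behind the chock.

Run:
```python
from h import *
print("tin",ray("scene",[(434,194),(420,200),(450,193)],.032))
print("square",ray("scene",[(393,161),(404,163),(417,154),(443,179)],.012))
s=st()
t=np.array([.547,.222,.2])-s["tcp_pos"];print(local(s,t))
```

```text
tin [[0.5879 0.3379]
 [0.6007 0.2932]
 [0.5935 0.3809]]
square [[0.414  0.2862]
 [0.4299 0.3152]
 [0.3987 0.3687]
 [0.52   0.399 ]]
t 12.12 tcp [ 0.5519 -0.0273  0.2238] yaw_y -2.13 z [-0.0377 -0.0195 -0.9991] F [0.5649 0.5525 0.4644] M [ 0.0836 -0.0251  0.0242] g 0.702
[24.9426 -1.3325  1.9073]
```

Call:
drive_tool(
  targets=[
    [0.3,3.1,-0.15,0,0],
    [0.3,3.1,-0.15,0,0],
    [0.3,3.1,-0.15,0,0],
    [0.3,3.1,-0.15,0,0],
    [0.3,3.1,-0.15,0,0],
    [0.3,3.1,-0.15,0,0],
    [0.3,3.1,-0.15,0,0],
    [0.3,3.1,-0.15,0,0],
    [0.3,0,0,0,0],
    [0.3,0,0,0,0],
  ],
)

```text
time_s: 12.95
tcp_pos: [0.5495, 0.2213, 0.2105]
eef_rot: [[0.051, 0.997, -0.05], [0.998, -0.053, -0.023], [-0.025, -0.048, -0.999]]
ft_force: [0.7, -0.5, 0.5]
grip_width: 0.703
```

Run:
```python
from h import *
s=st(); cv2.imwrite("pics/w11.png",grab_frame("wrist"))
print(local(s,np.array([.547,.220,.082])-s["tcp_pos"]))
```

```text
t 12.95 tcp [0.5495 0.2213 0.2105] yaw_y -3.02 z [-0.0496 -0.0226 -0.9985] F [ 0.7211 -0.5372  0.4606] M [ 0.0074 -0.0244 -0.035 ] g 0.703
[ 0.1803  0.3835 12.8439]
```

View pics/w11.png

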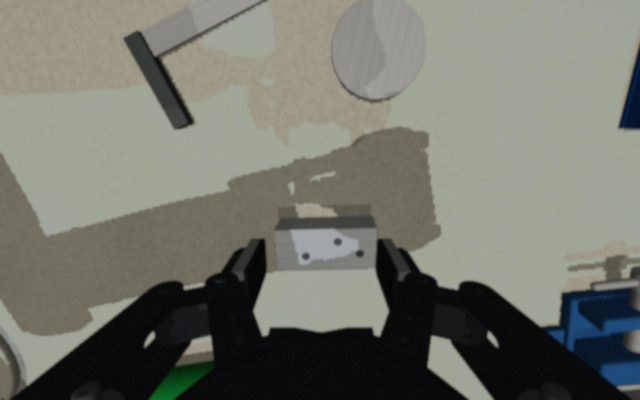

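Call:
drive_tool(
  targets=[
    [0.3,0.1,0.2,3.0,0],
    [0.3,0.1,0.2,3.0,0],
    [0.3,0,0,3.0,0],
    [0.3,0,0,2.5,0],
    [0.3,0,0,0.7,0],
    [0.3,0,0,0,0],
    [0.3,0,0,0,0],
  ],
)

```text
time_s: 13.58
tcp_pos: [0.5512, 0.2103, 0.0856]
eef_rot: [[0.063, 0.997, -0.047], [0.998, -0.064, -0.023], [-0.026, -0.045, -0.999]]
ft_force: [0.9, -0.4, 0.4]
grip_width: 0.705
```

Run:
```python
from h import *
s=st(); cv2.imwrite("pics/sc12.png",cv2.resize(grab_frame("scene")[130:270,220:410],None,fx=4,fy=4))
cv2.imwrite("pics/si12.png",cv2.resize(grab_frame("side")[150:320,240:440],None,fx=3.5,fy=3.5))
```

```text
t 13.58 tcp [0.5512 0.2103 0.0856] yaw_y -3.69 z [-0.0469 -0.0231 -0.9986] F [ 0.9374 -0.3791  0.4251] M [-0.0023 -0.0649  0.0083] g 0.705
```

View pics/sc12.png

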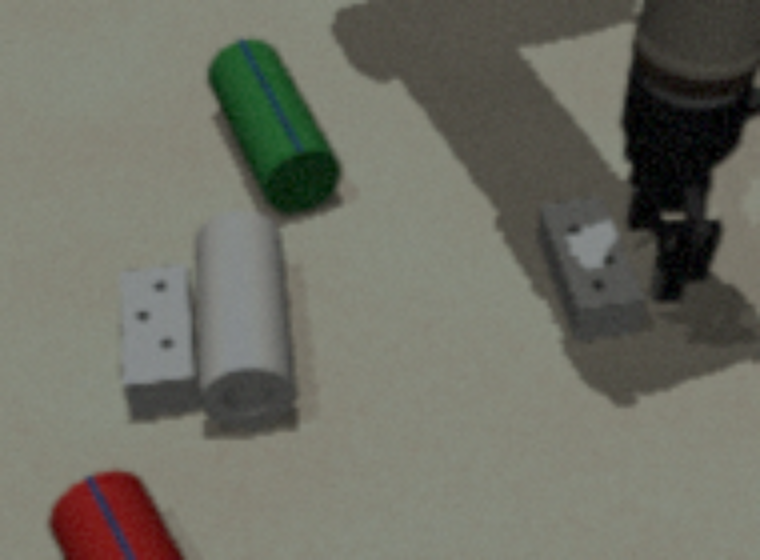

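View pics/si12.png

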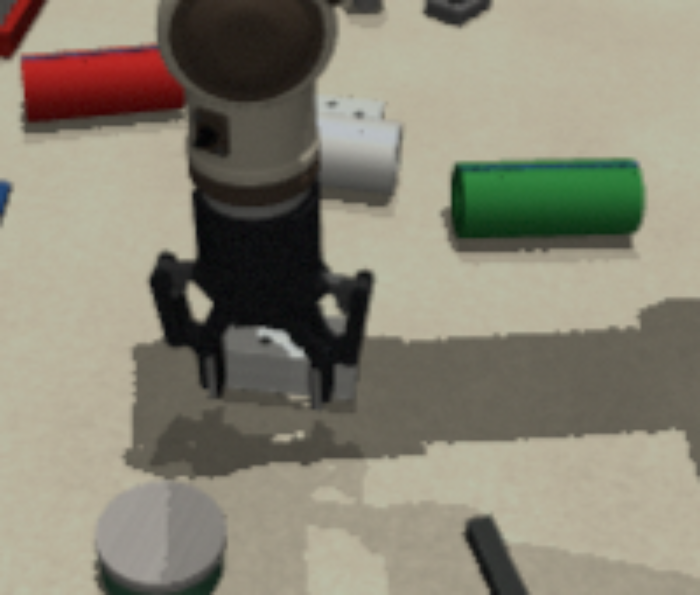

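Both fingertips are behind the chock, about 8 mm off-centre towards +x. I'll shift, then push along -y.

Call:
drive_tool(
  targets=[
    [0.3,0,-0.5,0.1,0],
    [0.3,0,-0.3,0,0],
    [0.3,-0.6,0,0.05,0],
    [0.3,-0.8,0.05,0.03,0],
    [0.3,-1.0,0.07,0.03,0],
    [0.3,-1.0,0.07,0.03,0],
    [0.3,-1.0,0.07,0.03,0],
    [0.3,-1.0,0.07,0.03,0],
    [0.3,-1.0,0.07,0.03,0],
    [0.3,-1.0,0.07,0.03,0],
  ],
)

```text
time_s: 14.52
tcp_pos: [0.5465, 0.1328, 0.0914]
eef_rot: [[0.062, 0.998, -0.033], [0.998, -0.062, -0.018], [-0.02, -0.032, -0.999]]
ft_force: [-0.4, 3.3, 1.2]
grip_width: 0.699
```

Run:
```python
from h import *
s=st(); cv2.imwrite("pics/sc13.png",cv2.resize(grab_frame("scene")[130:270,220:410],None,fx=4,fy=4))
cv2.imwrite("pics/w13.png",grab_frame("wrist"))
```

```text
t 14.52 tcp [0.5465 0.1328 0.0914] yaw_y -3.57 z [-0.0327 -0.0178 -0.9993] F [-0.3633  3.2674  1.162 ] M [ 0.5247 -0.0292 -0.0333] g 0.699
```

View pics/sc13.png

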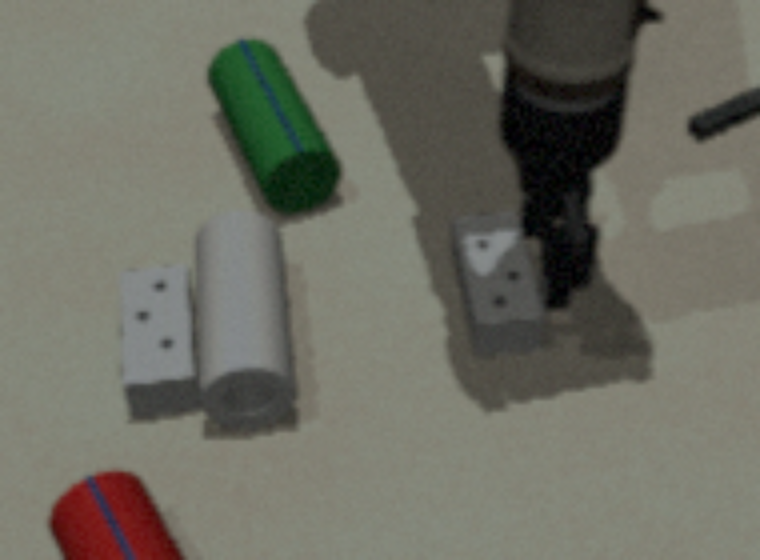

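View pics/w13.png

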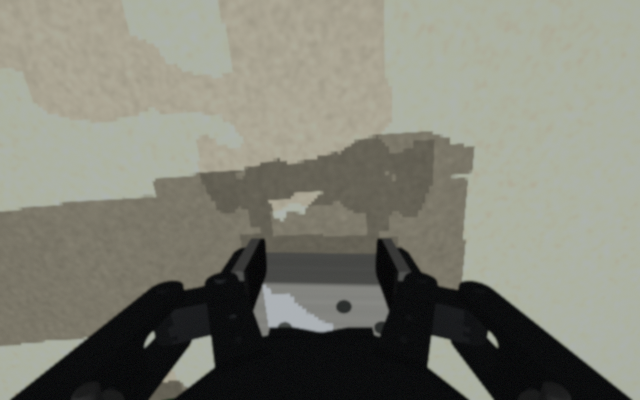

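The push works at about 3 N, with the block aligned to the fingers. The tool is creeping upward, so I'll add a downward correction.

Call:
drive_tool(
  targets=[
    [0.3,-1.0,0.07,0.25,0],
    [0.3,-1.0,0.07,0.25,0],
    [0.3,-1.0,0.07,0.2,0],
    [0.3,-1.0,0.07,0.15,0],
    [0.3,-1.0,0.07,0.12,0],
    [0.3,-1.0,0.07,0.12,0],
    [0.3,-1.0,0.07,0.12,0],
    [0.3,-0.8,0.06,0.1,0],
    [0.3,-0.6,0.04,0.1,0],
  ],
)

```text
time_s: 15.37
tcp_pos: [0.5488, 0.0426, 0.0802]
eef_rot: [[0.063, 0.998, -0.028], [0.998, -0.063, -0.014], [-0.016, -0.027, -1.0]]
ft_force: [-0.4, 5.2, 2.7]
grip_width: 0.699
```

Run:
```python
from h import *
s=st(); cv2.imwrite("pics/sc14.png",cv2.resize(grab_frame("scene")[130:270,220:410],None,fx=4,fy=4))
```

```text
t 15.37 tcp [0.5488 0.0426 0.0802] yaw_y -3.63 z [-0.0276 -0.0144 -0.9995] F [-0.4218  5.2025  2.7392] M [ 0.6599 -0.     -0.0063] g 0.699
```

View pics/sc14.png

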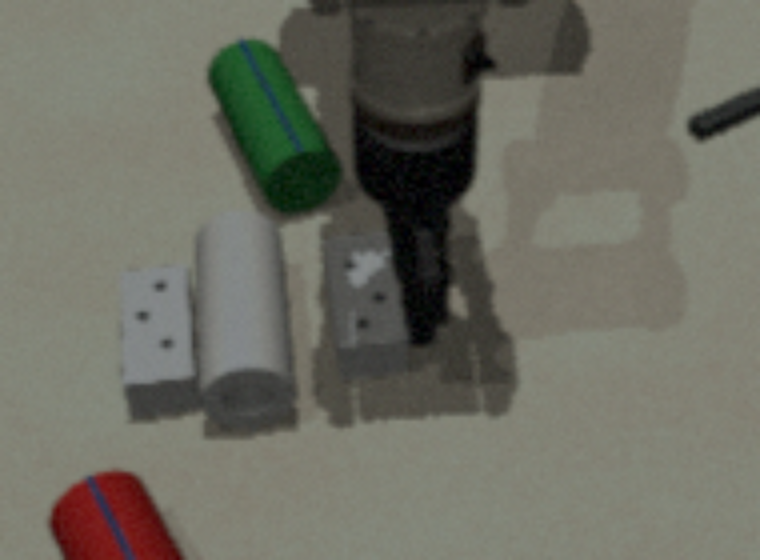

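Call:
drive_tool(
  targets=[
    [0.3,-0.7,0.05,0.04,0],
    [0.3,-0.6,0.04,0.04,0],
    [0.3,-0.5,0.03,0.04,0],
    [0.3,-0.3,0.02,0.03,0],
    [0.3,0,0,0,0],
  ],
)

```text
time_s: 15.83
tcp_pos: [0.5482, 0.0187, 0.0782]
eef_rot: [[0.064, 0.998, -0.029], [0.998, -0.064, -0.014], [-0.016, -0.028, -0.999]]
ft_force: [0.1, 2.6, 1.8]
grip_width: 0.702
```

Run:
```python
from h import *
s=st(); cv2.imwrite("pics/sc15.png",cv2.resize(grab_frame("scene")[150:250,230:350],None,fx=6,fy=6))
```

```text
t 15.83 tcp [0.5482 0.0187 0.0782] yaw_y -3.7 z [-0.0293 -0.0145 -0.9995] F [0.0755 2.5793 1.75  ] M [ 0.4011 -0.1036  0.0013] g 0.702
```

View pics/sc15.png

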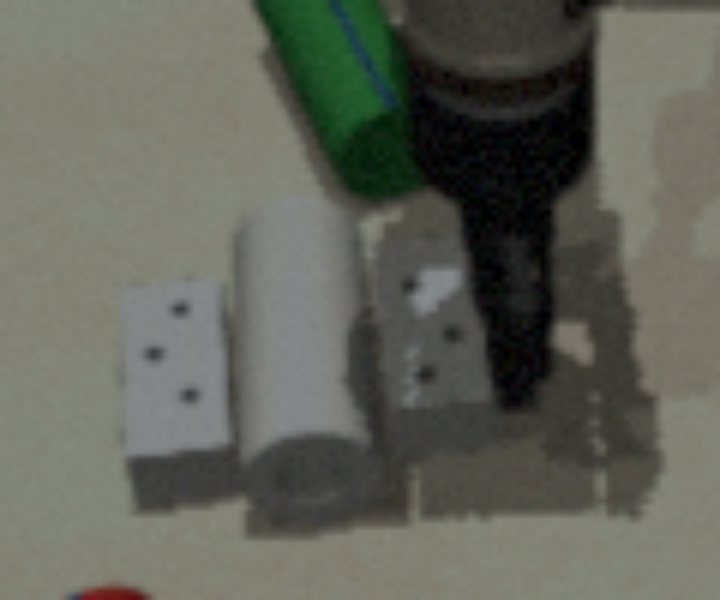

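About 6–8 mm still shows between chock and tube. I'll creep closer.

Call:
drive_tool(
  targets=[
    [0.3,-0.35,0.02,0,0],
    [0.3,-0.3,0.02,0,0],
    [0.3,0,0,0,0],
  ],
)

```text
time_s: 16.13
tcp_pos: [0.5479, 0.0126, 0.0781]
eef_rot: [[0.063, 0.998, -0.03], [0.998, -0.063, -0.014], [-0.016, -0.029, -0.999]]
ft_force: [-0.0, 1.1, 1.1]
grip_width: 0.703
```

Run:
```python
from h import *
s=st(); cv2.imwrite("pics/sc16.png",cv2.resize(grab_frame("scene")[150:250,230:350],None,fx=6,fy=6))
```

```text
t 16.13 tcp [0.5479 0.0126 0.0781] yaw_y -3.64 z [-0.0299 -0.0142 -0.9995] F [-0.0211  1.0717  1.1164] M [ 0.2477 -0.0413 -0.0735] g 0.703
```

View pics/sc16.png

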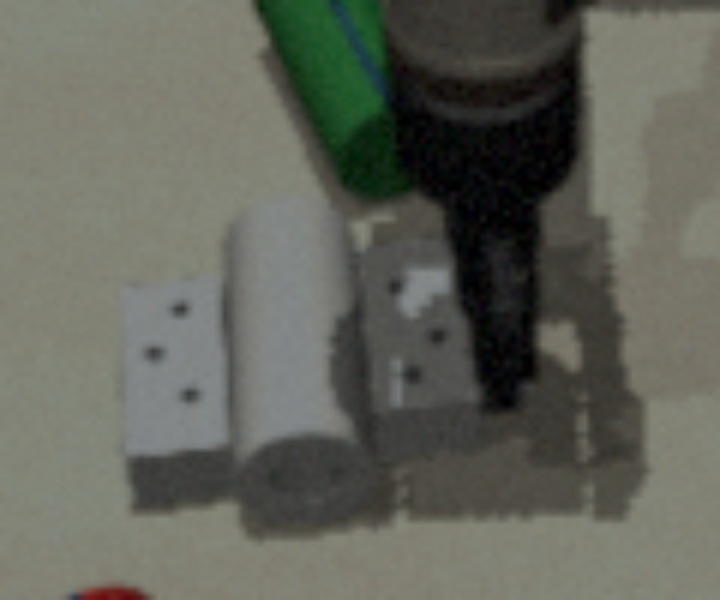

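The tube has shifted 2–3 mm with the chock, so chock and tube are in contact, and the stop block hasn't moved. One small press more, reading the force during it.

Call:
drive_tool(
  targets=[
    [0.3,-0.25,0.01,0,0],
  ],
)

```text
time_s: 16.27
tcp_pos: [0.5477, 0.0111, 0.078]
eef_rot: [[0.063, 0.998, -0.03], [0.998, -0.064, -0.013], [-0.015, -0.029, -0.999]]
ft_force: [-0.5, 10.0, 3.7]
grip_width: 0.7
```

Call:
drive_tool(
  targets=[
    [0.3,-0.2,0.01,0,0],
  ],
)

```text
time_s: 16.35
tcp_pos: [0.5476, 0.0102, 0.078]
eef_rot: [[0.063, 0.998, -0.03], [0.998, -0.064, -0.01], [-0.012, -0.029, -0.999]]
ft_force: [1.5, 10.3, 3.4]
grip_width: 0.701
```

Run:
```python
from h import *
s=st(); cv2.imwrite("pics/sc17.png",cv2.resize(grab_frame("scene")[150:250,230:350],None,fx=6,fy=6))
```

```text
t 16.35 tcp [0.5476 0.0102 0.078 ] yaw_y -3.66 z [-0.0302 -0.0103 -0.9995] F [ 1.531  10.3436  3.3922] M [ 1.5378 -0.1938  0.0659] g 0.701
```

View pics/sc17.png

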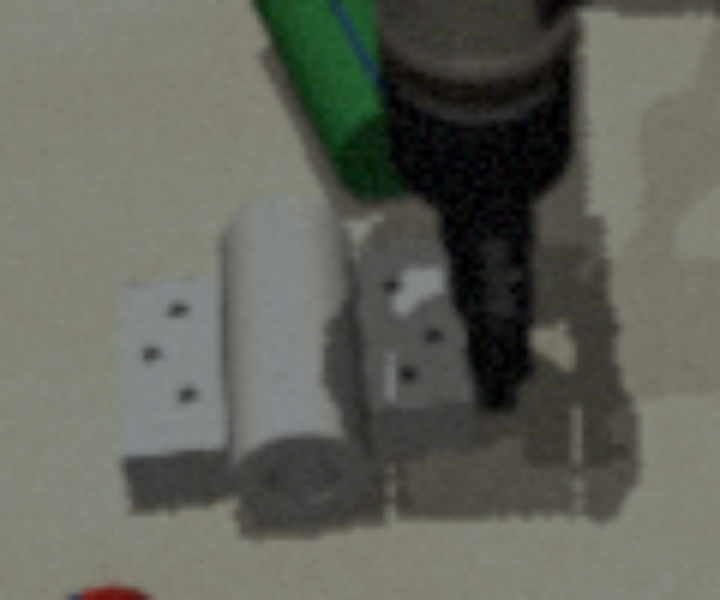

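The force rose to 10 N and the stop block shifted by about 1 mm, so the stack is snug. Backing off straight, then up.

Call:
drive_tool(
  targets=[
    [0.3,0.3,0,0,0],
    [0.3,0.6,0,0,0],
    [0.3,1.0,0,0,0],
    [0.3,1.5,0,-0.5,0],
    [0.3,2.0,0,-2.0,0],
    [0.3,1.0,0,-3.0,0],
    [0.3,0,0,-3.5,0],
    [0.3,-0.5,0,-3.5,0],
    [0.3,-1.0,0,-2.0,0],
    [0.3,0,0,0,0],
    [0.3,0,0,0,0],
  ],
)

```text
time_s: 17.32
tcp_pos: [0.5519, 0.0671, 0.2233]
eef_rot: [[0.058, 0.997, -0.042], [0.998, -0.059, -0.018], [-0.02, -0.04, -0.999]]
ft_force: [0.3, 0.5, -0.2]
grip_width: 0.704
```

Run:
```python
from h import *
s=st(); cv2.imwrite("pics/w18.png",grab_frame("wrist"));cv2.imwrite("pics/sc18.png",cv2.resize(grab_frame("scene")[150:250,230:350],None,fx=6,fy=6))
cv2.imwrite("pics/si18.png",cv2.resize(grab_frame("side")[150:270,270:440],None,fx=4,fy=4))
```

```text
t 17.32 tcp [0.5519 0.0671 0.2233] yaw_y -3.38 z [-0.0416 -0.0178 -0.999 ] F [ 0.2579  0.5361 -0.2384] M [-0.0136 -0.0449 -0.0456] g 0.704
```

View pics/w18.png

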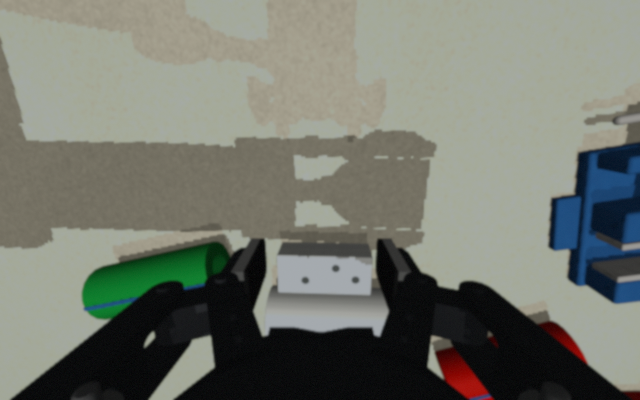

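View pics/sc18.png

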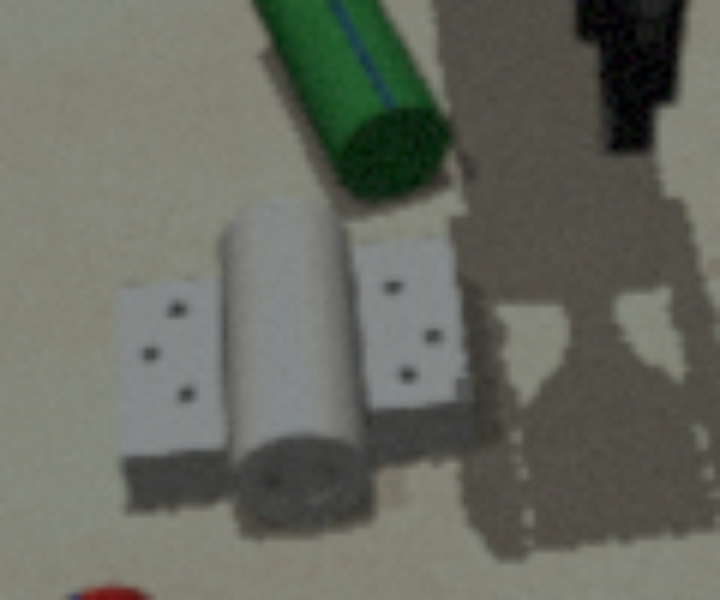

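View pics/si18.png

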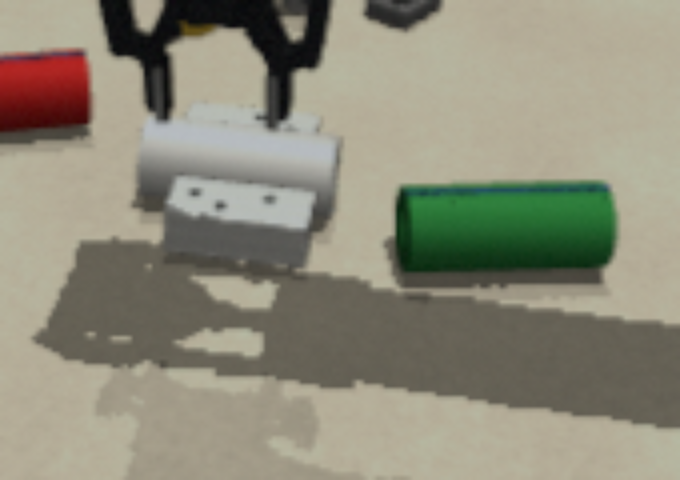

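Run:
```python
from h import *
f=lambda P:(np.array(P,float)-2.5)/6+[230,150]
S=ray("scene",f([(119,286),(217,280),(228,450),(121,457)]),.035)
C=ray("scene",f([(355,246),(450,239),(470,402),(367,411)]),.035)
a=lambda p,q:np.degrees(np.arctan2(*(q-p)[::-1]))
print("stop",S.mean(0),a(S[0],S[3]),"chock",C.mean(0),a(C[1],C[2]),"outer edges y",(S[0]+S[3])/2,(C[1]+C[2])/2)
g=lambda P:(np.array(P,float)-1.5)/4+[270,150]
S=ray("side",g([(190,104),(322,117)]),.035);C=ray("side",g([(178,177),(316,193),(309,224),(166,211)]),.035)
print("side stop far edge",S,a(S[1],S[0]),"chock",C.mean(0),a(C[2],C[3]))
s=observe();T=wristT(s)
C=ray("wrist",[(278,255),(371,257.5),(372,293),(277,291)],.035,T);print("wrist chock",C.mean(0),a(C[0],C[1]))
```

```text
stop [ 0.5493 -0.1278] -3.1110972020039074 chock [ 0.546  -0.0232] -4.6392951554684005 outer edges y [ 0.5465 -0.1495] [ 0.5483 -0.0017]
side stop far edge [[ 0.5958 -0.1525]
 [ 0.4941 -0.148 ]] -2.5197460309125863 chock [ 0.5427 -0.0269] -0.7979224850988565
wrist chock [ 0.5423 -0.0201] -3.678219735462927
```

Centre distance between the blocks is 104.6 mm, against 105 mm for zero gap. All three are parallel within about 2–3°, the stop block has moved about 2 mm, and the line is underneath. The arm is clear, so I'm handing in.

Run:
```python
from cell import *
print(finish_job())
```

```text
the job is handed in; nothing more can be done
None
```

The tube now lies chocked between the two blocks, and I handed the job in at about 17 s with the gripper lifted clear. No verdict was given.

I rolled the tube about 95 mm with five light strokes of the fingertips on top, ending roughly 2 mm from the stop block. I then pushed the other block up behind it with both fingertips until the force rose to 10 N, and backed off.

**Last checks:**
- **Fit:** in the scene camera the block centres are 104.6 mm apart, against 105 mm for zero gap on both sides.
- **Angles:** the tube is about -4° (measured before the final push), the stop block -2.5 to -3°, and the chock block -3.7 to -4.6°. These are parallel within about 2°.
- **Stop block:** it moved about 2 mm.
- **Roll:** the travel works out to about 180°, and the blue line is out of sight underneath.
- **Bystanders:** I saw none move, but I did not measure them again at the end.

**Disagreements and faults:**
- The side view put the chock block's angle at -0.8°, unlike the other two views; I put that down to coarse edge picking.
- The cameras differed by 3–7 mm on the chock block's position, more than the stated 2 mm accuracy.
- The first touch on the tube pressed it with 43 N, harder than intended.
- The tool drifted to about 3° of tilt, with no harm that I could see.

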